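Hook the spring balancer onto the round die

ROBOT

A 6-joint arm with a two-finger parallel gripper is mounted at the origin on a cart in front of the work surface, level with it; the furniture and walls round the work are solid. World frame = base frame: x ahead of the robot, y to its left, z up, the work surface at z = 0. Lengths are in m, angles in rad, forces in N, time in s.
With the tool pointing down it reaches from about 0.375 to 0.9 m from the base axis. Payload 3.1 kg.
Tool frame: the origin (TCP) lies midway between the tips of the shut fingers; the grasp point (between the pads) lies 19 mm behind it; z points along the fingers, y is the line along which they close (so a half turn about z gives the same grasp; the last joint's range is limited). The gripper opens to 85 mm and grips with 20 to 120 N. Pads are 22 mm wide; open, the fingers measure 114 mm over their backs; the gripper's body (76 mm by 85 mm) begins 54 mm behind the grasp point. The pads swing forward as they close: fully open they stand 13 mm farther back than shut.
Start: joints at [-1.304, 0.527, 1.433, -0, 1.181, -0.178], TCP at [0.27, -0.564, 0.231] pointing down, gripper open.
Joint ranges: [-3.08, 3.08], [-0.75, 2.2], [0.22, 2.44], [-1.43, 4.57], [0, 2.65], [-2.85, 2.85]. Speed limits (rad/s): [2.79, 2.79, 3.14, 3.14, 3.14, 3.14].

INTERFACE

Orientations are given as a unit quaternion [x, y, z, w].
In Python, from station import manip gives the robot as it stands.
- The arm moves only by the tool step_arm, never from a script. Its argument "targets" is text: rows parted by semicolons, each of 4 numbers parted by spaces: the shift along the tool's x, y, z in mm, then the turn about the tool's z in degrees. A call has 1 to 12 rows; each row is the pose to reach, as a shift and turn from the pose commanded when the call began, along the tool's axes at that moment; what a row does not reach only later rows make up. A row lasts 1/10 s, in which the tool goes at most 50 mm and 8.59 degrees, less where a joint would pass 70% of its speed; a pose out of reach is approached as far as the arm can. A call with a gripper value outside its range is refused whole. "gripper" is the closure, from 0 (fully open) to 1 (shut), set as the call begins (left out, the last holds). The fingers move at their own pace and stop on an object; "squeeze" is the grip in N (left out, the last holds). Time passes only in rows, so rows that repeat a pose let the fingers close. It gives the time, the measured TCP pose, the force, the opening and the grip force at its end, in the units of the state.
- manip.sense(): the state, without advancing time (a new reading comes with each control period).
- manip.snapshot(name): name is "scene" or "top" or "wrist"; returns the picture (480x640x3 uint8, red, green, blue); there is no depth.
- manip.get_calibration(name): a dict with "fov_y" (degrees; the focal length in pixels is half the picture's height over the tangent of half this angle, whatever the lens; pixels are square), "cx", "cy" (the principal point, pixels), "k1" (the pictures are not rectified: a ray, as slopes to the right and down, at radius r is drawn at 1 + k1 r^2 times it, then the intrinsics apply), "extrinsics" (4x4, takes a point from camera to world coordinates); the wrist camera has in their place "tool_from_camera" (4x4, takes a point from camera to tool coordinates, whose origin is the TCP and whose axes are the flange's). Camera axes: x right, y down, z forward; pixel columns grow to the right and rows downward; lengths in m; the calibration is good to about 2 mm. A picture is of the moment at which its call begins: read the wrist's pose just before it. get_calibration takes no time and is no camera call.
- manip.sign_off(): hands the job in; it is judged then, once.
Trained networks look in the newest picture that a camera, given by its name, has taken for a name from the list of things; names that differ only in an ending like _2 or _b are one class to them, and where a whole thing is asked for, a point or a joint stands for the part that bears it (a point fixed in the world has none). Each returns a list of dicts, best first, with "p" (0 to 1); they miss things now and then, are a little off and sometimes report something else, mostly with a low value. They report only what shows in the picture. A call takes as long as a camera call. They do not tell look-alikes from the thing itself.
- manip.recognise(camera, query): "position" ([column, row] in pixels, amid what is visible of it).
- manip.masks_of(camera, query): "pixels" (480x640 bool, what is visible of it) and "position" ([column, row] in pixels, amid what is visible of it).
- manip.mark_of(camera, query): "position" ([column, row] in pixels: a listed point, or the origin of a listed thing).
The state is a dict: "t": time; "q": joint angles; "qd": joint speeds; "tau": joint torques, N m; "tcp_pos": TCP position; "tool_rot": TCP orientation; "force": force on the tool from outside, world axes, zero at the start; "ft_torque": the same for the moment, N m; "finger_gap": opening from 0.0 (shut) to 1.0 (fully open); "gripper_force": force on a finger pad.
Only numpy, scipy, OpenCV 4.12 (cv2) and the standard library are available. Lean on these libraries where they do the work, as an engineer would, in place of code of your own. Each camera call takes 0.05 s, during which the arm holds its last target. There are 200 camera calls.

TASK

Pull the spring balancer's hook down by its black grip, hook it under the lifting eye of the round steel die, and let go so that the eye holds the hook down against its spring. Leave the round die standing upright where it is, and leave the square die alone.

Things in the scene. Friction and masses are not known exactly. Their poses are not given: they have to be found in the camera images.
- pull_grip (a point): Centre of the balancer's black upright grip, diameter 26, height 42 mm, on a 40 mm collar. Axes: z up, y along its rail, x to the column. 10 mm stem straight below it; from this, two 8 mm prongs to +y and -y, centre line 91 mm below this point, bending up 33 mm out to tips whose tops are 71 mm below it. A hooked bar lies about 16 mm from the stem's axis. A drum 90 mm behind (+x) is 260 mm high.
- hook (a joint): How far grip and hook (one rigid piece) are pulled straight down, in m: 0 retracted (start), 0.09 at most, 0.04 when held by an eye. The spring pulls up with 4 N at the top, 6 N low down, and draws it back up when let go. The piece also slides along its y on a trolley, 100 mm either side of mid-rail, with about 2 N and staying where left; it cannot turn or move along its x.
- round_eye (a point): Middle of the top bar of the round die's eye, 118 mm above the bench. Die: steel cylinder, diameter 60, height 60 mm, 0.9 kg. Eye: upright arch of 8 mm bar on it, legs 38 mm apart inside, top bar along the point's x, its underside at 114 mm, 54 mm clear over the die; the opening is passed along y. It is to +y or -y of the hook, within 6 mm of its line of travel, axes parallel within 12 degrees.
- square_eye (a point): The same point on the square die: 60 mm square and 60 mm tall, same weight, same eye. It stands on the other side of the hook, about 190 mm from the round die; either may be left or right. To be left alone.
There are look-alikes about, which are no part of the job. What is shaped like the part that bears round_eye but brown is not meant.

How it is judged:
By the outcome, as a careful person would: the job done as asked, in the order asked, and still so for the second after the job is handed in, with the robot touching nothing.
It also fails if it takes over 30 s, if anything falls off the work surface, if the arm or the gripper's body presses on something with over 40 N, if the wrist force passes 120 N, or if a joint passes its speed limit or range.

## Working session

There is one attempt and no reset: what is moved stays moved. The work goes in short steps, Python scripts to look and compute and a tool call to move; the robot and the scene stay as the last step left them, time stands still between calls to the robot, and variables do not carry over. Pictures are saved under pics/ and viewed, at most 10 in all, crops included, and the job is handed in when it is done.

Besides the shell and the picture viewer there is one more tool, called after "Emit:" by a JSON object that holds its "method" and its "body", one argument or row to a line. step_arm: Moves the arm, as the interface text tells. Its arguments: {"type":"object","properties":{"targets":{"type":"string"},"gripper":{"type":"number"},"squeeze":{"type":"number"}},"required":["targets"]}

```bash
mkdir -p pics
cat > h.py <<'E'
import numpy as np, cv2
from scipy.spatial.transform import Rotation as R
from station import manip
def K(c):
    f=240/np.tan(np.radians(c["fov_y"]/2)); return np.array([[f,0,c["cx"]],[0,f,c["cy"]],[0,0,1.]]),np.array([c["k1"],0,0,0.])
def ext(name,s=None):
    c=manip.get_calibration(name)
    if "extrinsics" in c: return c,np.array(c["extrinsics"])
    s=s or manip.sense(); T=np.eye(4); T[:3,:3]=R.from_quat(s["tool_rot"]).as_matrix(); T[:3,3]=s["tcp_pos"]
    return c,T@np.array(c["tool_from_camera"])
def ray(name,p,s=None):
    c,E=ext(name,s); k,d=K(c)
    u=cv2.undistortPoints(np.array([[p]],float),k,d)[0,0]
    return E[:3,3],E[:3,:3]@np.array([u[0],u[1],1])
def atz(name,p,z,s=None):
    o,d=ray(name,p,s); return o+d*(z-o[2])/d[2]
def tri(rs):
    A=0;b=0
    for o,d in rs:
        d=d/np.linalg.norm(d);P=np.eye(3)-np.outer(d,d);A=A+P;b=b+P@o
    x=np.linalg.solve(A,b); return x,[float(np.linalg.norm((np.eye(3)-np.outer(d,d)/(d@d))@(x-o))) for o,d in rs]
def proj(name,X,s=None):
    c,E=ext(name,s);k,d=K(c);I=np.linalg.inv(E)
    return cv2.projectPoints(np.array([X],float),cv2.Rodrigues(I[:3,:3])[0],I[:3,3],k,d)[0][0,0]
def save(img,n): cv2.imwrite("pics/"+n,img[:,:,::-1])
E
python3 - <<'E'
from h import *
for n in("scene","top"):
    save(manip.snapshot(n),n+"0.png")
    for q in("pull_grip","round_eye","square_eye"):
        print(n,q,[(np.round(r["position"]).tolist(),round(r["p"],2)) for r in manip.mark_of(n,q)])
    print(np.round(ext(n)[1],3).tolist())
E
```

```text
scene pull_grip []
scene round_eye [([377.0, 202.0], 0.93), ([366.0, 230.0], 0.89)]
scene square_eye [([343.0, 265.0], 0.61)]
[[-0.874, -0.34, 0.347, 0.161], [-0.486, 0.595, -0.64, 0.671], [0.011, -0.728, -0.685, 0.896], [0.0, 0.0, 0.0, 1.0]]
top pull_grip [([265.0, 278.0], 0.57)]
top round_eye [([377.0, 268.0], 0.88), ([228.0, 280.0], 0.83), ([426.0, 259.0], 0.82)]
top square_eye [([323.0, 266.0], 0.97)]
[[0.025, -0.998, 0.059, 0.489], [-1.0, -0.024, 0.011, -0.043], [-0.009, -0.059, -0.998, 0.998], [0.0, 0.0, 0.0, 1.0]]
```

View pics/scene0.png

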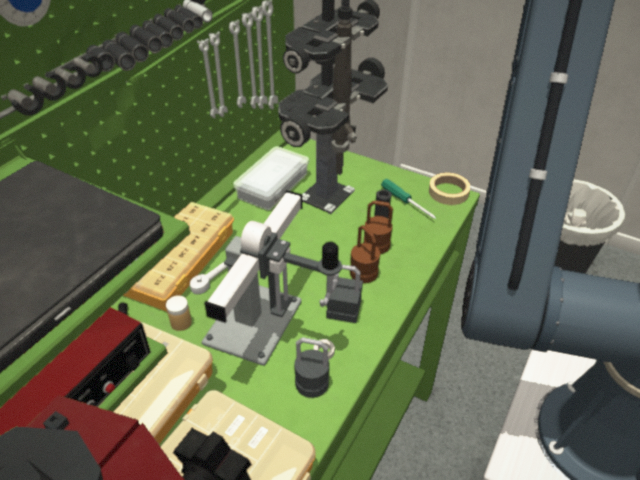

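View pics/top0.png

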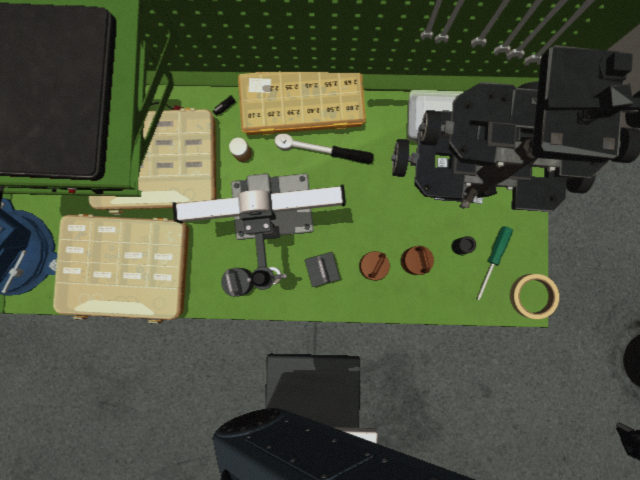

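The steel round die is at about top (237,282) and scene (312,372). The square die is at top (323,269). The two brown round look-alikes at top (375,265) and (419,261) are not meant. The grip is at top (262,278) and scene (330,250), so the round die is on its +y side.

Run:
```python
from h import *
print("grip tri",tri([ray("top",(262,277)),ray("scene",(330,252))]))
print("grip z.241",atz("top",(262,277),.262))
print("eye",atz("top",(228,280),.118),atz("scene",(314,343),.118))
print("sq",atz("top",(323,266),.118), atz("scene",(343,265),.118))
print("die centre top-ish",atz("top",(237,281),.06))
a,b=atz("top",(175,212),.28),atz("top",(343,195),.28);print("rail",a,b,np.degrees(np.arctan2(-(a-b)[0],(a-b)[1])))
s=manip.sense();print(R.from_quat(s["tool_rot"]).as_matrix().round(3).tolist(),s["tcp_pos"])
i=cv2.imread("pics/scene0.png")[220:400,270:400];j=cv2.imread("pics/top0.png")[230:310,200:350]
i=cv2.resize(i,None,fx=3,fy=3,interpolation=cv2.INTER_CUBIC);j=cv2.resize(j,(400,213),interpolation=cv2.INTER_CUBIC)
o=np.zeros((540,790,3),np.uint8);o[:,:390]=i;o[:213,390:]=j;cv2.imwrite("pics/c.png",o)
```

```text
grip tri (array([0.47962692, 0.06426379, 0.244694  ]), [0.0002243047472993958, 0.0002243047472993365])
grip z.241 [0.48003028 0.06188498 0.262     ]
eye [0.47090875 0.14821018 0.118     ] [0.46149069 0.14612712 0.118     ]
sq [ 0.50257665 -0.03505605  0.118     ] [ 0.50405891 -0.03537343  0.118     ]
die centre top-ish [0.46815835 0.14215311 0.06      ]
rail [0.58020444 0.20174543 0.28      ] [ 0.61381789 -0.06561618  0.28      ] 7.165788045729569
[[0.902, 0.431, -0.0], [0.431, -0.902, 0.0], [0.0, -0.0, -1.0]] [ 0.26947624 -0.56377496  0.23114521]
```

View pics/c.png

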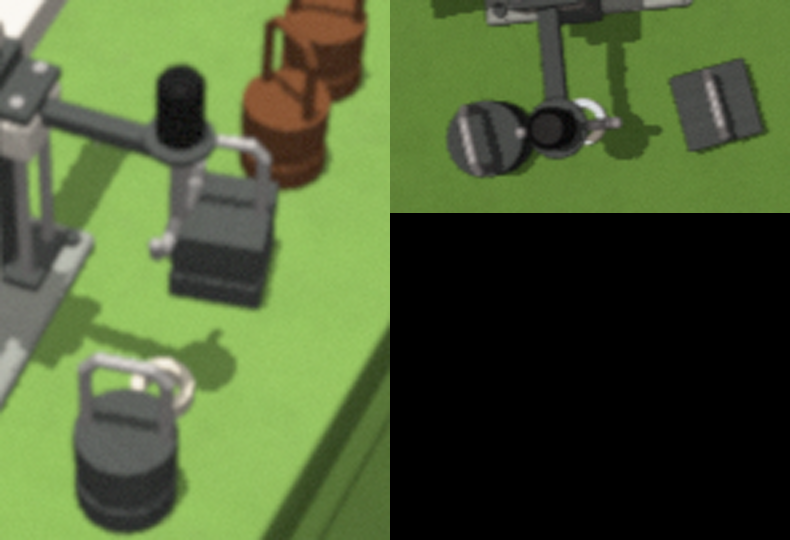

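Emit:
{"method": "step_arm", "body": {
  "targets": "0 0 -40 0;10 -10 -80 0;40 -41 -80 0;72 -74 -80 0;104 -107 -80 0;136 -140 -80 0;168 -173 -80 0;200 -206 -80 0;232 -239 -80 0;264 -272 -80 0;296 -305 -80 0;320 -330 -80 0",
  "gripper": 0
}}

```text
t: 1.6
tcp_pos: [0.4161, -0.1256, 0.3116]
tool_rot: [0.975, 0.222, 0.0, -0.0]
force: [0.5, -0.4, -0.0]
finger_gap: 1.001
gripper_force: 0.0
```

Emit:
{"method": "step_arm", "body": {
  "targets": "20 -20 0 4;50 -52 0 10;80 -83 0 16;110 -114 0 18.3;130 -135 0 18.3;140 -145 0 18.3;140 -145 0 18.3;140 -145 0 18.3"
}}

```text
t: 2.4
tcp_pos: [0.4794, 0.0623, 0.3112]
tool_rot: [0.998, 0.063, -0.0, 0.0]
force: [0.3, -0.1, 0.2]
finger_gap: 1.001
gripper_force: 0.0
```

Run:
```python
from h import *
s=manip.sense();print(s["t"],s["tcp_pos"],s["force"],R.from_quat(s["tool_rot"]).as_matrix().round(3).tolist(),s["q"])
save(manip.snapshot("wrist"),"w1.png")
for q in("pull_grip","round_eye"):
  for r in manip.mark_of("wrist",q): print(q,r,atz("wrist",r["position"],.241 if q[0]=="p" else .118,s))
print(proj("wrist",(.48,.063,.262),s),proj("wrist",(.469,.147,.118),s))
```

```text
2.4 [0.4794442  0.06227369 0.31120815] [ 0.2786399  -0.13854002  0.21393726] [[0.992, 0.126, -0.001], [0.126, -0.992, -0.001], [-0.001, 0.001, -1.0]] [-1.01940104e-01  2.38859911e-01  1.67013371e+00 -9.27374806e-04
  1.23312110e+00  1.34262746e+00]
pull_grip {'position': [305.2, 260.6], 'p': 0.98} [0.47629683 0.06692949 0.241     ]
round_eye {'position': [219.0, 226.6], 'p': 0.72} [0.45927196 0.14826812 0.118     ]
round_eye {'position': [537.1, 221.0], 'p': 0.57} [ 0.5013386 -0.1433738  0.118    ]
[312.34387955 266.93135031] [220.97896796 216.57744151]
```

View pics/w1.png

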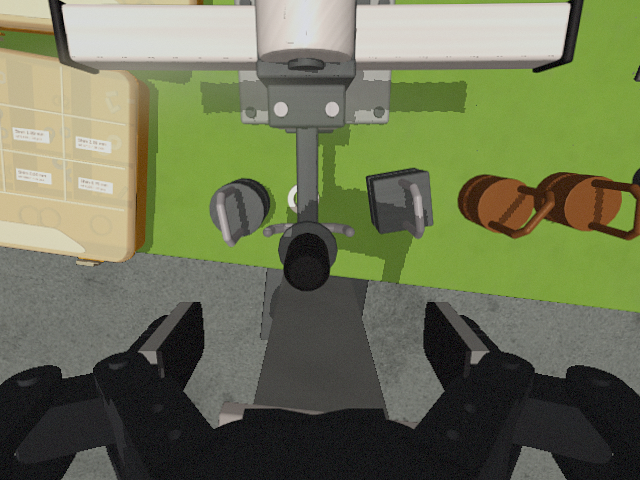

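The wrist view shows the grip at (306,262) between the fingers. The steel round die's eye is on the left at (222,220), and the square die is on the right at (400,200).

Emit:
{"method": "step_arm", "body": {
  "targets": "-2 -3 20 0;-2 -3 45 0;-2 -3 65 0;-2 -3 80 0;-2 -3 85 0;-2 -3 85 0"
}}

```text
t: 3.15
tcp_pos: [0.477, 0.065, 0.2259]
tool_rot: [0.998, 0.062, -0.001, -0.0]
force: [0.1, 0.2, 0.8]
finger_gap: 1.001
gripper_force: 0.0
```

Emit:
{"method": "step_arm", "body": {
  "targets": "0 0 0 0;0 0 0 0;0 0 0 0;0 0 0 0;0 0 0 0;0 0 0 0;0 0 0 0;0 0 0 0;0 0 0 0;0 0 0 0",
  "gripper": 1,
  "squeeze": 60
}}

```text
t: 4.15
tcp_pos: [0.4776, 0.0659, 0.2264]
tool_rot: [0.998, 0.063, 0.0, -0.0]
force: [-0.1, 1.1, 4.0]
finger_gap: 0.286
gripper_force: 58.6
```

Emit:
{"method": "step_arm", "body": {
  "targets": "0 0 5 0;0 0 14 0;0 0 25 0;0 0 36 0;0 0 47 0;0 0 57 0;0 0 65 0;0 0 69 0;0 0 70 0;0 0 70 0;0 0 70 0"
}}

```text
t: 5.25
tcp_pos: [0.4776, 0.0658, 0.1563]
tool_rot: [0.998, 0.063, 0.0, -0.0]
force: [0.3, 1.3, 4.8]
finger_gap: 0.288
gripper_force: 58.8
```

Run:
```python
from h import *
s=manip.sense();print(s["t"],s["tcp_pos"],s["force"],s["finger_gap"])
w=manip.snapshot("wrist");a=manip.mark_of("wrist","round_eye")
sc=manip.snapshot("scene");b=manip.mark_of("scene","round_eye");g=manip.mark_of("scene","pull_grip")
t=manip.snapshot("top");c=manip.mark_of("top","round_eye")
for n,l in(("wrist",a),("scene",b),("top",c)):
  for r in l: print(n,np.round(r["position"]),round(r["p"],2),atz(n,r["position"],.118,s).round(4))
print(g)
i=cv2.resize(sc[200:400,230:410],(540,600),interpolation=cv2.INTER_CUBIC);save(i,"s2.png");save(w,"w2.png")
```

```text
5.25 [0.47762654 0.06582687 0.15634798] [0.30943242 1.26523268 4.80424576] 0.2883205694367634
wrist [158. 285.] 0.63 [0.4622 0.146  0.118 ]
scene [311. 340.] 0.82 [0.4695 0.1432 0.118 ]
scene [376. 201.] 0.8 [ 0.5313 -0.2339  0.118 ]
scene [365. 228.] 0.75 [ 0.5143 -0.1469  0.118 ]
top [377. 265.] 0.9 [ 0.5071 -0.1396  0.118 ]
top [425. 256.] 0.72 [ 0.5274 -0.2327  0.118 ]
[{'position': [330.3, 285.8], 'p': 0.64}]
```

View pics/s2.png

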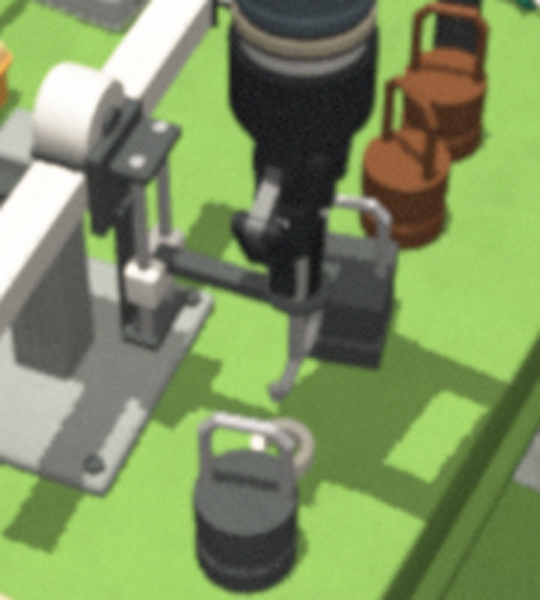

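View pics/w2.png

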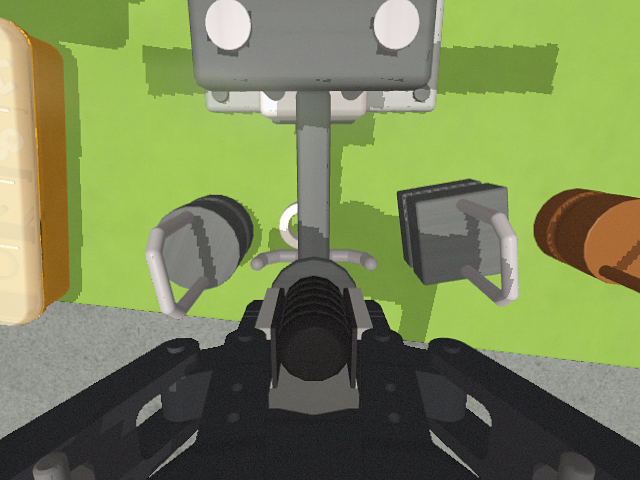

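Run:
```python
from h import *
s=manip.sense();T=R.from_quat(s["tool_rot"]).as_matrix()
for p,z in(((257,262),.100),((372,261),.100),((154,240),.118),((172,310),.118),((158,285),.118),((163,274),.118)):
    X=atz("wrist",p,z,s); v=T.T@(X-s["tcp_pos"]);print(p,X.round(4),"tool mm",(v*1000).round(1))
for p in((299,339),(325,343),(311,340)):
    X=atz("scene",p,.118); v=T.T@(X-s["tcp_pos"]);print(p,X.round(4),"tool mm",(v*1000).round(1))
```

```text
(257, 262) [0.4748 0.0978 0.1   ] tool mm [  1.2 -32.1  56.5]
(372, 261) [0.4835 0.0332 0.1   ] tool mm [ 1.7 33.1 56.5]
(154, 240) [0.4862 0.1483 0.118 ] tool mm [ 18.8 -80.7  38.5]
(172, 310) [0.4485 0.1383 0.118 ] tool mm [-19.8 -75.6  38.4]
(158, 285) [0.4619 0.1459 0.118 ] tool mm [ -5.5 -81.4  38.5]
(163, 274) [0.4684 0.1434 0.118 ] tool mm [  0.6 -78.1  38.5]
(299, 339) [0.4867 0.1511 0.118 ] tool mm [ 19.8 -83.4  38.5]
(325, 343) [0.446  0.1374 0.118 ] tool mm [-22.3 -74.9  38.4]
(311, 340) [0.4687 0.1432 0.118 ] tool mm [  0.9 -77.9  38.5]
```

Emit:
{"method": "step_arm", "body": {
  "targets": "0 -4 0 0;0 -12 0 0;0 -20 0 0;0 -28 0 0;0 -36 0 0;0 -44 0 0;0 -52 0 0;0 -58 0 0;0 -62 0 0;0 -63 0 0;0 -63 0 0;0 -63 0 0"
}}

```text
t: 6.8
tcp_pos: [0.4695, 0.1282, 0.1564]
tool_rot: [0.998, 0.063, 0.0, 0.0]
force: [-1.0, 0.9, 4.7]
finger_gap: 0.285
gripper_force: 58.8
```

Run:
```python
from h import *
s=manip.sense();print(s["t"],s["tcp_pos"],s["force"],s["finger_gap"])
sc=manip.snapshot("scene");w=manip.snapshot("wrist")
o=np.zeros((600,790,3),np.uint8);o[:,:430]=cv2.resize(sc[270:400,260:353],(430,600),interpolation=cv2.INTER_CUBIC)
o[:360,430:]=w[60:420,140:500];save(o,"s3.png")
```

```text
6.8 [0.46949072 0.12823236 0.15640612] [-0.99313824  0.94826137  4.72050642] 0.2846173727064954
```

View pics/s3.png

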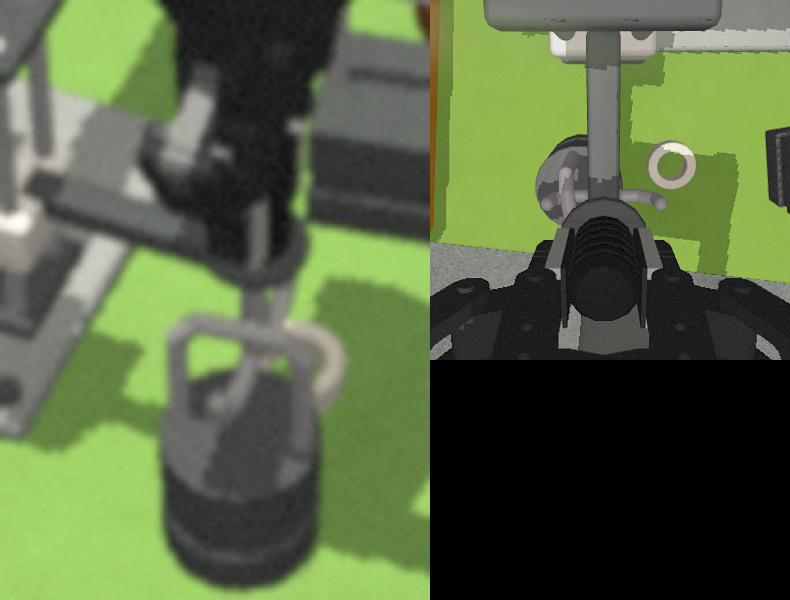

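The prong passes through the round die's eye (prong tip at crop (218,402), eye bar above it). Now I'll raise it.

Emit:
{"method": "step_arm", "body": {
  "targets": "0 0 -4 0;0 0 -9 0;0 0 -14 0;0 0 -19 0;0 0 -23 0;0 0 -26 0;0 0 -26 0;0 0 -26 0"
}}

```text
t: 7.7
tcp_pos: [0.4695, 0.1282, 0.1825]
tool_rot: [0.998, 0.063, 0.0, 0.0]
force: [-0.0, 0.2, 4.9]
finger_gap: 0.286
gripper_force: 58.8
```

Emit:
{"method": "step_arm", "body": {
  "targets": "0 0 -1 0;0 0 -1 0;0 0 -2 0;0 0 -2 0"
}}

```text
t: 8.1
tcp_pos: [0.4695, 0.1282, 0.1844]
tool_rot: [0.998, 0.063, 0.0, 0.0]
force: [-0.5, 0.4, 5.1]
finger_gap: 0.284
gripper_force: 58.8
```

Emit:
{"method": "step_arm", "body": {
  "targets": "0 0 -1 0;0 0 -1 0;0 0 -1 0"
}}

```text
t: 8.4
tcp_pos: [0.4695, 0.1282, 0.1854]
tool_rot: [0.998, 0.063, 0.0, 0.0]
force: [0.7, 0.5, 4.0]
finger_gap: 0.285
gripper_force: 58.8
```

Emit:
{"method": "step_arm", "body": {
  "targets": "0 0 -1 0;0 0 -1 0;0 0 -1 0"
}}

```text
t: 8.7
tcp_pos: [0.4695, 0.1282, 0.1863]
tool_rot: [0.998, 0.063, 0.0, 0.0]
force: [0.3, -0.3, 3.8]
finger_gap: 0.286
gripper_force: 58.8
```

Emit:
{"method": "step_arm", "body": {
  "targets": "0 0 -1 0;0 0 -1 0;0 0 -1 0"
}}

```text
t: 9.0
tcp_pos: [0.4695, 0.1282, 0.1873]
tool_rot: [0.998, 0.063, 0.0, 0.0]
force: [0.4, -0.4, 3.2]
finger_gap: 0.286
gripper_force: 58.7
```

Run:
```python
from h import *
s=manip.sense();print(s["t"],s["tcp_pos"],s["force"],s["finger_gap"])
sc=manip.snapshot("scene");w=manip.snapshot("wrist")
o=np.zeros((600,790,3),np.uint8);o[:,:430]=cv2.resize(sc[270:400,260:353],(430,600),interpolation=cv2.INTER_CUBIC)
o[:360,430:]=w[60:420,140:500];save(o,"s4.png")
```

```text
9.0 [0.46949196 0.12822382 0.18727863] [ 0.41883723 -0.44446927  3.21566809] 0.2863765761913855
```

View pics/s4.png

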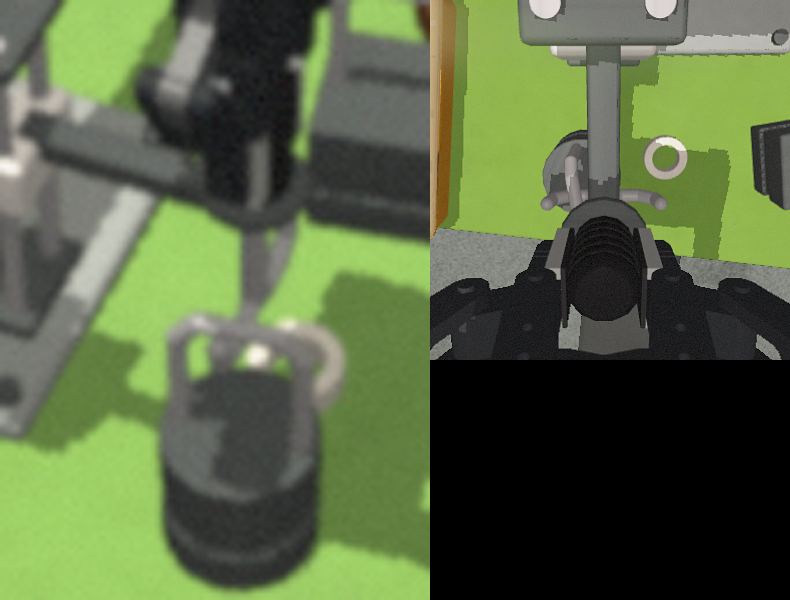

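The bar is sitting in the hook's trough and the force is falling. A little more.

Emit:
{"method": "step_arm", "body": {
  "targets": "0 0 -1 0;0 0 -1 0;0 0 -1 0"
}}

```text
t: 9.4
tcp_pos: [0.4694, 0.1283, 0.1878]
tool_rot: [0.998, 0.063, -0.0, -0.0]
force: [3.5, -0.5, -4.1]
finger_gap: 0.286
gripper_force: 59.1
```

Emit:
{"method": "step_arm", "body": {
  "targets": "0 0 -1 0;0 0 -1 0;0 0 -1 0"
}}

```text
t: 9.7
tcp_pos: [0.4694, 0.1282, 0.1891]
tool_rot: [0.998, 0.063, -0.0, -0.0]
force: [2.8, 0.2, -3.9]
finger_gap: 0.286
gripper_force: 59.0
```

Emit:
{"method": "step_arm", "body": {
  "targets": "0 0 1 0;0 0 1.5 0;0 0 1.5 0;0 0 1.5 0"
}}

```text
t: 10.1
tcp_pos: [0.4695, 0.1283, 0.1882]
tool_rot: [0.998, 0.063, 0.0, 0.0]
force: [0.9, -0.1, 0.4]
finger_gap: 0.286
gripper_force: 59.6
```

Near zero: the eye carries the spring. Now open gently and retreat.

Emit:
{"method": "step_arm", "body": {
  "targets": "0 0 0 0;0 0 0 0;0 0 0 0;0 0 0 0",
  "squeeze": 20
}}

```text
t: 10.5
tcp_pos: [0.4695, 0.1283, 0.188]
tool_rot: [0.998, 0.063, 0.0, 0.0]
force: [0.7, -0.1, 2.4]
finger_gap: 0.282
gripper_force: 59.7
```

Emit:
{"method": "step_arm", "body": {
  "targets": "0 0 0 0;0 0 0 0;0 0 0 0;0 0 0 0;0 0 0 0;0 0 0 0;0 0 0 0;0 0 0 0",
  "gripper": 0
}}

```text
t: 11.3
tcp_pos: [0.4694, 0.1282, 0.1878]
tool_rot: [0.998, 0.063, -0.0, -0.0]
force: [-0.2, 0.2, 0.9]
finger_gap: 1.001
gripper_force: 0.0
```

Emit:
{"method": "step_arm", "body": {
  "targets": "0 0 -10 0;0 0 -30 0;0 0 -55 0;0 0 -80 0;0 0 -105 0;0 0 -120 0;0 0 -125 0;0 0 -125 0;0 0 -125 0"
}}

```text
t: 12.2
tcp_pos: [0.4688, 0.1282, 0.3122]
tool_rot: [0.998, 0.063, -0.001, -0.0]
force: [-0.3, -0.3, -0.4]
finger_gap: 1.002
gripper_force: 0.0
```

Run:
```python
from h import *
s=manip.sense();print(s["t"],s["tcp_pos"],s["force"],s["finger_gap"])
sc=manip.snapshot("scene");w=manip.snapshot("wrist")
o=np.zeros((600,790,3),np.uint8);o[:,:430]=cv2.resize(sc[240:400,250:365],(430,600),interpolation=cv2.INTER_CUBIC)
o[:360,430:]=w[60:420,140:500];save(o,"s5.png")
```

```text
12.2 [0.46879818 0.12823063 0.31217722] [-0.2982298  -0.33700986 -0.36083761] 1.002349568598991
```

View pics/s5.png

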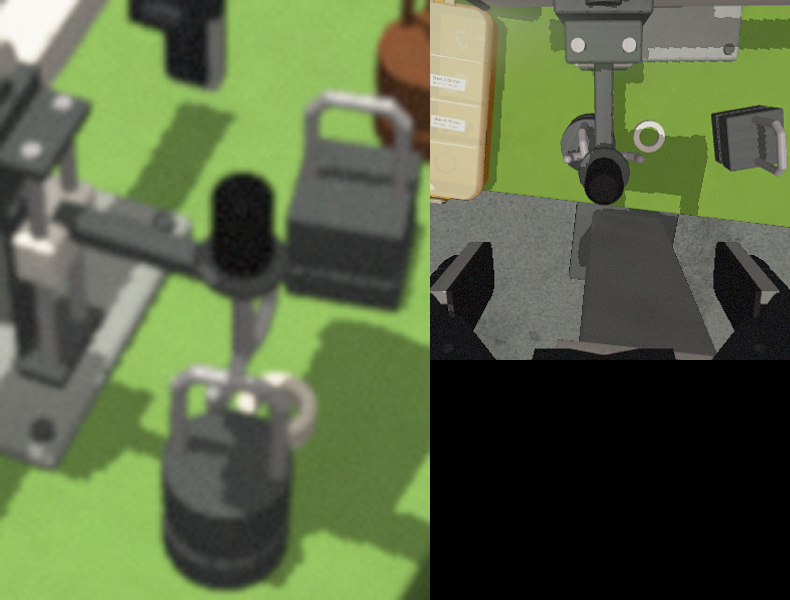

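The gripper is clear. The hook stays down, held by the round die's eye, and the die stands upright. The square die hasn't been touched.

```bash
python3 -c "
from station import manip
print(manip.sign_off())"
```

```text
the job is handed in; nothing more can be done
None
```

The job is handed in: the balancer's hook is held down by the round steel die's eye, that die stands upright where it was, the square die is untouched, and the robot was clear at about 12 s.

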